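Set the tray jig and clamp a filled foil tray

TASK

Set up the packing jig for this tray: first slide the stop carriage (the one with the upright fin grip) along the rail until its pointer lines up with the tall marker clip, not the low square one. Then get the filled foil tray snug in the jig: long side flat against the rail, one end against the stop and the pusher carriage slid up against its other end, with the stop still at the marker. Leave everything else on the table where it is.

Things in the scene. Friction and masses are not known exactly. Their poses are not given: they have to be found in the camera images.
- jig: tray jig: straight fixed aluminium rail, 490 mm. Its y runs along the rail to the robot's left, x away from the robot. Origin at table height on the rail's front face (x = 0), the fence for the tray. Rail: x 0 to 50 mm, y -270 to +220, 34 mm high; behind it a ledge x 50 to 85, 12 mm high, with two clips. On it slide the stop (left, +y) and the pusher (right)
- stop_grip (a point): stop carriage (friction about 8 N): middle of its upright fin grip, which measures 24 mm (jig x) by 16 mm (jig y), from z 46 to 100 mm; this point is at z 84 mm, over the middle of the rail (jig x 25 mm)
- stop_pointer (a point): tip of the small dark pointer on the rear of the stop carriage, at the same jig y as the middle of the fin grip
- stop_face (a point): middle of the stop blade's face that looks to -y of the jig; the tray rests against it. 18 mm to the -y side of the stop's grip. The blade hangs in front of the rail: jig x -75 to 0 mm, z 4 to 46 mm, 8 mm thick; the carriage base under the grip is 36 mm long in y, x 4 to 46 mm, top at z 46 mm
- stop (a joint): travel of the stop carriage along jig +y, 0 to 0.14 m; at 0 its grip is at jig y +48 mm
- pusher_grip (a point): pusher carriage (friction about 3 N): middle of its low block grip, 42 mm (jig x) by 20 mm (jig y), from z 46 to 81 mm; this point is at z 64 mm, over the middle of the rail (jig x 25 mm)
- pusher_face (a point): middle of the pusher blade's face that looks to +y of the jig, 18 mm to the +y side of the pusher's grip; blade and carriage base have the sizes of the stop's
- pusher (a joint): travel of the pusher carriage along jig +y, 0 to 0.26 m; at 0 its grip is at jig y -238 mm
- marker: steel marker clip fixed on the ledge behind the rail: a tall thin upright plate, 5 mm thick in y, 24 mm in x, 68 mm high with its foot (top about 80 mm over the table). Origin under its middle, axes as the jig's; its plane (y = 0) is the position wanted for the stop's pointer
- spare_clip: the other steel clip on the ledge, low and square, 28 x 28 mm, 12 mm high: not in use. It stands at the other end of the stop's travel
- tray: filled aluminium foil tray, open-topped, rim 100 mm (its x) by 140 mm (its y), 32 mm high, about 0.25 kg, lying on the table in front of the rail between the two blades. Origin at the centre of its underside. The rim stands out 5 mm past the walls and is 5 mm high. In place, its long side lies along the fence: centre at jig x -50 mm, and 70 mm from either blade's face
- jar: bystander, loose: screw-lid glass jar, 64 mm diameter, 100 mm tall, standing; origin at the centre of its underside
- label_roll: bystander, loose: label roll lying flat, 90 mm diameter, 50 mm tall; origin at the centre of its underside
- bottle: bystander, loose: clear bottle, 60 mm diameter, 190 mm tall, standing; origin at the centre of its underside
- tin: bystander, loose: food tin, 68 mm diameter, 85 mm tall, standing; origin at the centre of its underside
- scale: bystander, loose: white kitchen scale, 190 x 130 mm, 36 mm high; origin at the centre of its underside, long side along its x
- tray_stack: bystander, loose: stack of empty foil trays, 100 x 140 mm, 59 mm high; origin at the centre of its underside
There are look-alikes about, which are no part of the job. What is shaped like the tray but pink or turquoise is not meant.

How it is judged:
On the way:
1. the stop's pointer is lined up with the tall marker clip, within 5 mm (y of stop_pointer in the frame of marker between -0.005 and 0.005 m), for 0.2 s.
At the end, for the whole second after the job is handed in: The stop's pointer is within 5 mm of the marker's plane; the tray lies flat on the table, its long side within 5 mm of the rail's fence and 0.06 rad of parallel to it; the stop and pusher blades are each within 5 mm of touching the tray's ends; tray and carriages are at rest (all of step 1 and x of tray in the frame of jig between -0.055 and -0.045 m and angle between the y axis of tray and the y axis of jig, either way round below 0.06 rad and y of tray in the frame of stop_face between -0.075 and -0.065 m and y of tray in the frame of pusher_face between 0.065 and 0.075 m and angle between tray's own z axis and vertical below 0.05 rad and height (world z) of tray below 0.006 m and linear speed of tray below 0.01 m/s and velocity of joint stop between -0.01 and 0.01 m/s and velocity of joint pusher between -0.01 and 0.01 m/s).
It fails at once if a bystander is moved more than 30 mm (distance of any of jar, label_roll, bottle, tin, scale, tray_stack from where it was at the start of the episode above 0.03 m).
It fails at once if a bystander is tipped by more than 0.35 rad (angle between any of jar, label_roll, bottle, tin, scale, tray_stack's own z axis and vertical above 0.35 rad).
It also fails if it takes over 61 s, if anything falls off the work surface, if the arm or the gripper's body presses on something with over 40 N, if the wrist force passes 120 N, or if a joint passes its speed limit or range.

ROBOT

A 6-joint arm with a two-finger parallel gripper is mounted at the origin on the work surface. World frame = base frame: x ahead of the robot, y to its left, z up, the work surface at z = 0. Lengths are in m, angles in rad, forces in N, time in s.
With the tool pointing down it reaches from about 0.4 to 0.825 m from the base axis. Payload 7 kg.
Tool frame: the origin (TCP) lies on the centre line of the jaws, within the pads' length; the fingertips stand 19 mm ahead of it and the grasp point (between the pads) is the TCP; z points along the fingers, y is the line along which they close (so a half turn about z gives the same grasp; the last joint's range is limited). The gripper opens to 85 mm and grips with 20 to 120 N. Pads are 22 mm wide; open, the fingers measure 114 mm over their backs; the gripper's body (76 mm by 85 mm) begins 54 mm behind the grasp point. The pads swing forward as they close: fully open they stand 13 mm farther back than shut.
Start: joints at [0.288, 0.359, 0.012, 0, -1.224, -0.288], TCP at [0.675, -0, 0.25] pointing down, gripper open.
Joint ranges: [-3.07, 3.07], [-1.43, 2.12], [-1.02, 1.25], [-3.03, 1.67], [-3.05, -0], [-3.03, 3.03]. Speed limits (rad/s): [2.39, 2.39, 3.01, 3.14, 3.14, 3.14].

INTERFACE

Orientations are given as a unit quaternion [w, x, y, z].
In Python, from plant import robot gives the robot as it stands.
- The arm moves only by the tool move_arm, never from a script. Its argument "plan" is a list that holds one entry, the list of rows, each a list of 6 numbers: the shift along the world's x, y, z scaled (see below), then the turn, a rotation vector about the world's x, y, z scaled (see below). In form: [[[dx, dy, dz, rx, ry, rz], ...]]. A call has 1 to 10 rows; each row shifts and turns the commanded pose from where the row before left it; what a row does not reach is not made up. The controller multiplies each number of a shift by 0.025 m and each number of a turn by 5 degrees. A row lasts 1/12 s, in which the tool goes at most 41.7 mm and 7.16 degrees, less where a joint would pass 70% of its speed; a pose out of reach is approached as far as the arm can. A call with a number of a shift or a turn outside -1 to 1 is refused whole. A call with a gripper value outside its range is refused whole. "hand" is the opening, from -1 (shut) to 1 (fully open), set as the call begins (left out, the last holds). The fingers move at their own pace and stop on an object; the grip force is fixed at half the most. Time passes only in rows, so rows that do not move let the fingers close. It gives the time, the measured TCP pose, the force, the opening and the grip force at its end, in the units of the state.
- robot.observe(): the state, without advancing time (a new reading comes with each control period).
- robot.grab_frame(name): name is "scene" or "side" or "wrist"; returns a dict with "frame" (420x560x3 uint8, red, green, blue), "K" (3x3 intrinsics, pixels), "T" (4x4, takes a point from camera to world coordinates); the wrist camera has in their place "hand_eye" (4x4, takes a point from camera to tool coordinates, whose origin is the TCP and whose axes are the flange's). Camera axes: x right, y down, z forward; pixel columns grow to the right and rows downward; lengths in m; the calibration is good to about 2 mm. A picture is of the moment at which its call begins: read the wrist's pose just before it. There is no depth.
- robot.hand_in(): hands the job in; it is judged then, once.
The state is a dict: "time_s": time; "joint_pos": joint angles; "qd": joint speeds; "joint_torque": joint torques, N m; "tool_pos": TCP position; "ee_rot": TCP orientation; "ft_force": force on the tool from outside, world axes, zero at the start; "ft_torque": the same for the moment, N m; "gripper_width": opening from 0.0 (shut) to 1.0 (fully open); "grip_force": force on a finger pad.
Only numpy, scipy, OpenCV 4.12 (cv2) and the standard library are available. Lean on these libraries where they do the work, as an engineer would, in place of code of your own. Each camera call takes 0.05 s, during which the arm holds its last target. There are 200 camera calls.

## Working session

There is one attempt and no reset: what is moved stays moved. The work goes in short steps, Python scripts to look and compute and a tool call to move; the robot and the scene stay as the last step left them, time stands still between calls to the robot, and variables do not carry over. Pictures are saved under pics/ and viewed, at most 10 in all, crops included, and the job is handed in when it is done.

Besides the shell and the picture viewer there is one more tool, called after ">>>" as name(argument=value, ...) on one line, values as JSON. move_arm: Moves the arm, as the interface text tells. Shifts and turns lie within -1 to 1; 1 stands for 0.025 m of shift or 5 degrees of turn. Its arguments: {"type":"object","properties":{"plan":{"type":"array"},"hand":{"type":"number"}},"required":["plan"]}

```bash
mkdir -p pics
cat > h.py <<'E'
import numpy as np, cv2
from plant import robot
def grab(n,fn=None):
    s=robot.observe(); f=robot.grab_frame(n)
    if n=="wrist":
        from scipy.spatial.transform import Rotation as R
        T=np.eye(4); q=s["ee_rot"]; T[:3,:3]=R.from_quat([q[1],q[2],q[3],q[0]]).as_matrix(); T[:3,3]=s["tool_pos"]
        f["T"]=T@np.array(f["hand_eye"])
    if fn: cv2.imwrite("pics/"+fn,cv2.cvtColor(f["frame"],cv2.COLOR_RGB2BGR)); np.savez("pics/"+fn+".npz",K=f["K"],T=f["T"],frame=f["frame"])
    return f
def ray(f,u,v):
    T=np.array(f["T"]); d=T[:3,:3]@np.linalg.solve(np.array(f["K"]),[u,v,1.]); return T[:3,3],d
def plane(f,u,v,z):
    o,d=ray(f,u,v); return o+d*(z-o[2])/d[2]
def two(f,a,g,b):
    o,d=ray(f,*a); p,e=ray(g,*b); A=np.c_[d,-e]; t=np.linalg.lstsq(A,p-o,rcond=None)[0]
    x,y=o+d*t[0],p+e*t[1]; return (x+y)/2,np.linalg.norm(x-y)
def proj(f,P):
    T=np.linalg.inv(np.array(f["T"])); c=T[:3,:3]@np.array(P)+T[:3,3]; q=np.array(f["K"])@c; return q[:2]/q[2]
E
python3 - <<'E'
from h import *
a=grab("scene","scene.png");b=grab("side","side.png");c=grab("wrist","wrist.png")
for f in(a,b,c):print(np.round(f["T"],3).tolist(),np.round(f["K"],1).tolist())
print(robot.observe())
E
```

```text
[[-0.71, 0.399, -0.581, 1.134], [0.704, 0.42, -0.573, 0.635], [0.016, -0.815, -0.579, 0.722], [0.0, 0.0, 0.0, 1.0]] [[397.0, 0.0, 282.3], [0.0, 397.0, 217.1], [0.0, 0.0, 1.0]]
[[-0.966, -0.19, 0.177, 0.181], [-0.258, 0.647, -0.717, 1.197], [0.022, -0.738, -0.674, 1.245], [0.0, 0.0, 0.0, 1.0]] [[527.2, 0.0, 291.2], [0.0, 527.2, 201.8], [0.0, 0.0, 1.0]]
[[-1.0, -0.001, -0.003, 0.673], [-0.001, 0.964, 0.264, -0.067], [0.002, 0.264, -0.964, 0.374], [0.0, 0.0, 0.0, 1.0]] [[293.5, 0.0, 287.4], [0.0, 293.5, 210.3], [0.0, 0.0, 1.0]]
{'time_s': 0.15, 'joint_pos': array([ 2.88128623e-01,  3.59222314e-01,  1.12803666e-02, -2.55907037e-04,
       -1.22409572e+00, -2.88092958e-01]), 'qd': array([-0.00076038, -0.00082813,  0.00184937,  0.00164723,  0.00181973,
        0.00161787]), 'joint_torque': array([-2.36291526e-03, -5.83877099e+01,  2.93650192e+01,  6.94064632e+00,
       -4.26741812e-03,  1.52487612e-06]), 'tool_pos': array([ 6.74665489e-01, -2.91454243e-06,  2.49583495e-01]), 'ee_rot': array([-4.88098558e-04, -7.07088452e-01,  7.07124827e-01,  4.01826548e-04]), 'ft_force': array([1.09828051, 0.19539156, 0.06712711]), 'ft_torque': array([ 0.01406548, -0.02465852,  0.01524011]), 'grip_force': 0.0, 'gripper_width': 0.9964268359803227}
```

View pics/scene.png

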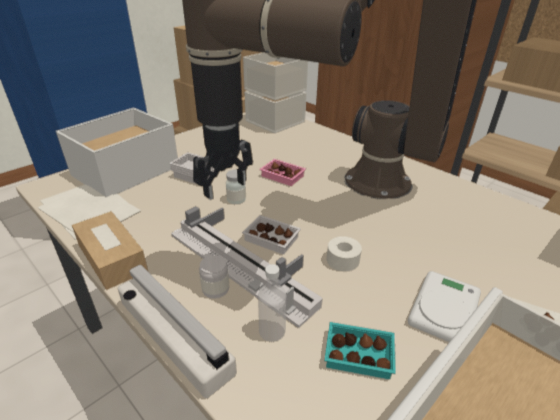

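View pics/side.png

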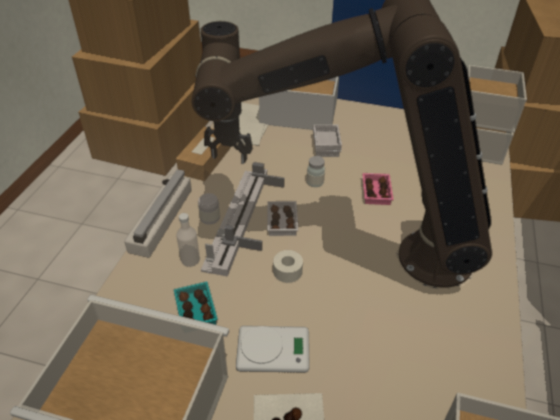

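View pics/wrist.png

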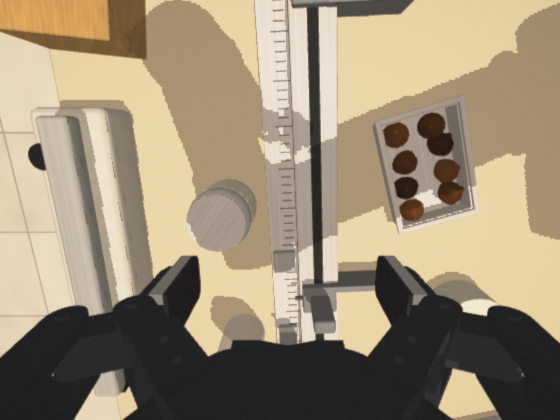

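The grey tray is at about (271,233) in scene, (282,217) in side and (425,165) in wrist. Look-alikes to exclude: the pink tray at scene (283,172), the turquoise tray at scene (360,350) and the empty stack at scene (190,168). The stop's fin grip is at wrist (320,310) and scene (290,267). The clips are on the ledge at wrist (284,260) and (287,335). I'll check these in one close crop.

Run:
```python
import cv2,numpy as np
a=cv2.imread("pics/scene.png")[195:330,165:330]; b=cv2.imread("pics/side.png")[155:280,170:310]
c=cv2.imread("pics/wrist.png")[0:345,240:490]
A=cv2.resize(a,(363,297),interpolation=3);B=cv2.resize(b,(333,297),interpolation=3)
o=np.zeros((600,800,3),np.uint8);o[:297,:363]=A;o[300:597,:333]=B
C=cv2.resize(c,(430,593),interpolation=3);o[:593,368:798]=C
cv2.imwrite("pics/crop1.png",o)
```

```text
(no output)
```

View pics/crop1.png

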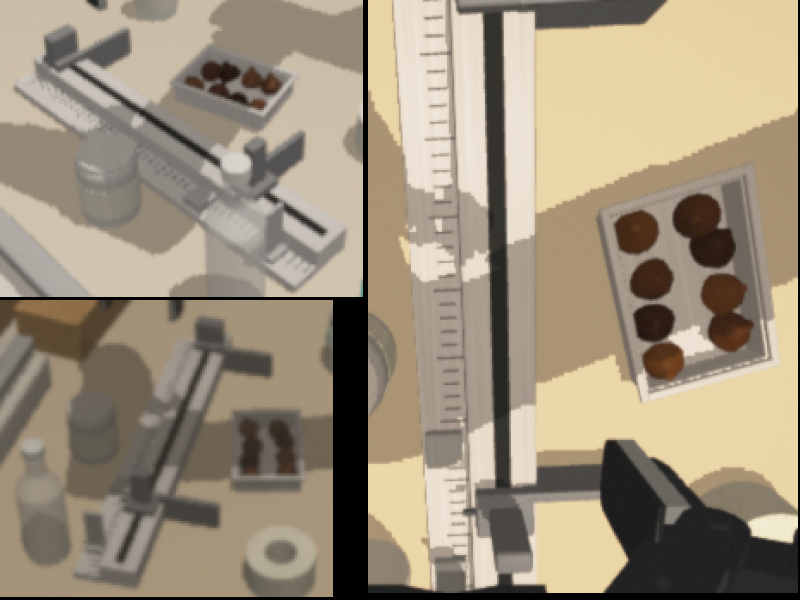

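The crop confirms the choices. The tall thin plate is the marker, at scene ≈(288,300), at the left (+y) end of the ledge. The low square clip is at wrist (284,260). The fin grip is on the left carriage and the block grip on the right one. The tray is grey with chocolates, yawed about 15°.

Run:
```python
from h import *
L=lambda n:dict(np.load("pics/"+n+".png.npz"))
s,d,w=L("scene"),L("side"),L("wrist")
W=lambda a,b:(240+(a-368)*250/430,b*345/593)
S=lambda a,b:(165+a*165/363,195+b*135/297)
D=lambda a,b:(170+a*140/333,155+(b-300)*125/297)
r=lambda x:np.round(x,4)
# rail front edge, gradient on wrist rows
g=w["frame"].astype(float).mean(2)
for v in (40,60,80,220,240,265):
    row=w["frame"][v].astype(int); print(v,[ (u,row[u].tolist()) for u in range(333,343,2)],r(plane(w,337,v,.034))[:2])
for n,p in dict(a=(600,212),b=(752,165),c=(777,362),d=(643,402)).items(): print("tray",n,r(plane(w,*W(*p),.032)))
print("fin top?",r(plane(w,*W(512,560),.1)),"pointer",r(plane(w,*W(466,512),.04)))
print("spare",r(plane(w,*W(443,448),.024)))
print("fin two",two(s,S(257,146),d,D(141,472)))
print("marker top two",two(s,S(272,208),d,D(95,520)))
print("pusher grip top two",two(s,S(60,32),d,D(210,324)))
print("jar lid",two(s,S(107,140),d,D(93,402)),"bottle cap",two(s,(272,270),d,(184,219)), two(s,(344,245),d,(288,260)))
print(proj(s,[.675,0,.25]))
```

```text
40 [(333, [235, 224, 210]), (335, [233, 221, 205]), (337, [216, 191, 154]), (339, [233, 213, 166]), (341, [233, 214, 167])] [ 0.6212 -0.1566]
60 [(333, [237, 226, 214]), (335, [235, 223, 209]), (337, [218, 193, 156]), (339, [233, 214, 168]), (341, [233, 213, 166])] [ 0.6204 -0.1378]
80 [(333, [237, 228, 214]), (335, [235, 225, 212]), (337, [199, 176, 144]), (339, [234, 215, 169]), (341, [234, 215, 168])] [ 0.6195 -0.1183]
220 [(333, [169, 155, 142]), (335, [164, 151, 137]), (337, [157, 140, 121]), (339, [170, 148, 117]), (341, [170, 148, 115])] [0.6122 0.0388]
240 [(333, [231, 220, 204]), (335, [230, 218, 201]), (337, [224, 207, 176]), (339, [235, 217, 170]), (341, [235, 216, 170])] [0.611  0.0647]
265 [(333, [232, 220, 204]), (335, [231, 219, 202]), (337, [217, 200, 179]), (339, [169, 147, 115]), (341, [169, 148, 116])] [0.6095 0.0985]
tray a [ 0.5747 -0.0738  0.032 ]
tray b [ 0.4802 -0.1026  0.032 ]
tray c [0.4417 0.0274 0.032 ]
tray d [0.5331 0.0574 0.032 ]
fin top? [0.633  0.1387 0.1   ] pointer [0.66   0.1419 0.04  ]
spare [0.6772 0.0972 0.024 ]
fin two (array([0.63362006, 0.14157114, 0.09600972]), np.float64(0.0034102803127461744))
marker top two (array([0.67143166, 0.20602684, 0.06936756]), np.float64(0.008512348089565235))
pusher grip top two (array([ 0.64986871, -0.20309288,  0.07701382]), np.float64(0.0035939933322798718))
jar lid (array([0.74399722, 0.02625275, 0.0941847 ]), np.float64(0.0037124274477395433)) bottle cap (array([0.73666081, 0.21915279, 0.18192396]), np.float64(0.00509107514923249)) (array([0.43583119, 0.17903455, 0.05292921]), np.float64(0.001631758020757907))
[225.81542961 188.2372296 ]
```

>>> move_arm(plan=[[[-0.17,0.55,0,0,0,-1],[-0.17,0.55,0,0,0,-1],[-0.17,0.55,0,0,0,-1],[-0.17,0.55,0,0,0,-1],[-0.17,0.55,0,0,0,-1],[-0.17,0.55,0,0,0,-1],[-0.17,0.55,0,0,0,-1],[-0.17,0.55,0,0,0,-1],[-0.17,0.55,0,0,0,-1],[-0.17,0.55,0,0,0,-1]]])

```text
time_s: 0.98
tool_pos: [0.632, 0.1381, 0.25]
ee_rot: [-0.0, -0.34, 0.94, 0.0]
ft_force: [0.0, 0.4, 0.6]
gripper_width: 1.002
grip_force: 0.0
```

>>> move_arm(plan=[[[0,0,-0.2,0,0,-1],[0,0,-0.2,0,0,-1],[0,0,-0.2,0,0,-1],[0,0,-0.2,0,0,-1],[0,0,-0.2,0,0,-1],[0,0,-0.2,0,0,-1],[0,0,-0.2,0,0,-1],[0,0,-0.2,0,0,-0.5],[0,0,0,0,0,0],[0,0,0,0,0,0]]])

```text
time_s: 1.82
tool_pos: [0.6322, 0.1374, 0.2099]
ee_rot: [-0.0, -0.023, 1.0, -0.0]
ft_force: [0.3, -0.4, 0.1]
gripper_width: 1.002
grip_force: 0.0
```

Run:
```python
from h import *
f=grab("wrist","w2.png"); print(robot.observe()["tool_pos"],robot.observe()["ee_rot"])
for n,p in dict(fintop=(.632,.14,.1),marker=(.672,.206,.08),grasp=(.632,.138,.084)).items(): print(n,proj(f,p))
cv2.imwrite("pics/w2.png",cv2.resize(cv2.imread("pics/w2.png"),(800,600),interpolation=3))
```

```text
[0.63249409 0.13746361 0.21030165] [-1.06611231e-04 -2.27536260e-02  9.99741091e-01 -1.06200940e-04]
fintop [290.15529914 215.04854957]
marker [358.21512157 253.23936112]
grasp [287.74220108 209.91549052]
```

View pics/w2.png

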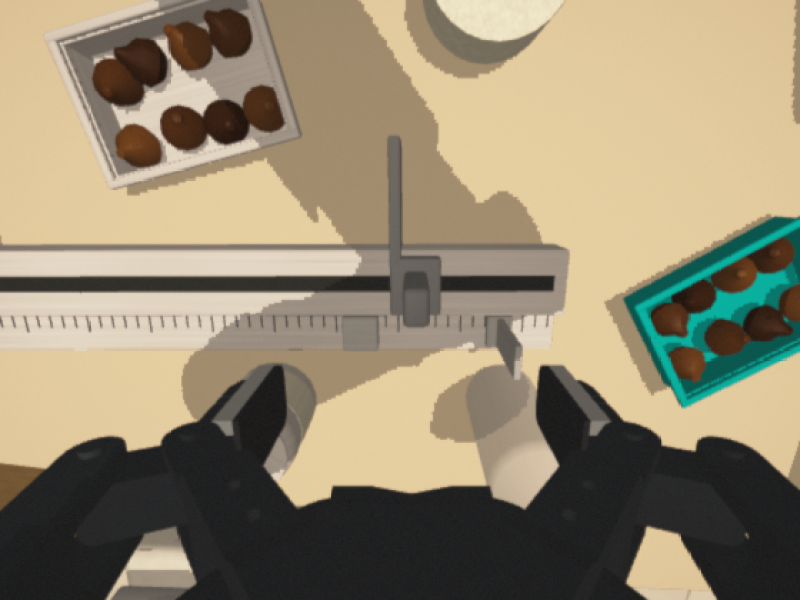

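Run:
```python
from h import *
f=dict(np.load("pics/w2.png.npz"))
c=f["frame"][200:275,270:380]; cv2.imwrite("pics/c3.png",cv2.resize(c,(770,525),interpolation=0)[:,:,::-1])
```

```text
(no output)
```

View pics/c3.png

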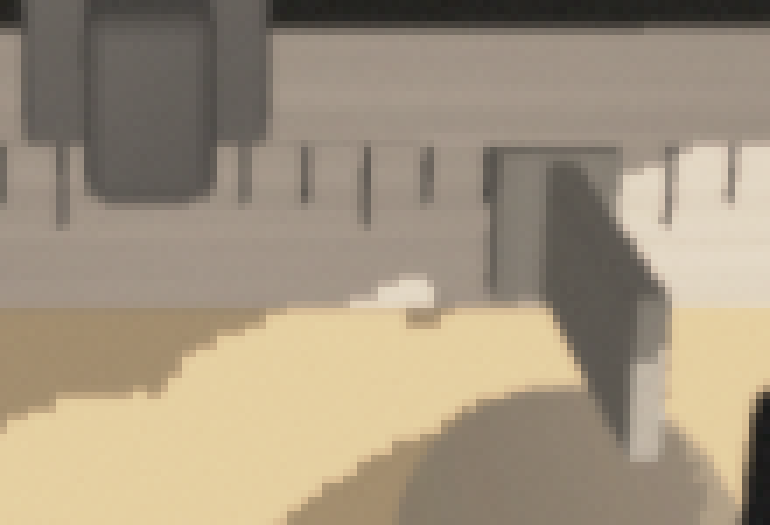

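Run:
```python
from h import *
f=dict(np.load("pics/w2.png.npz"))
C=lambda a,b:(270+a/7-.5,200+b/7-.5)
for p in((648,375),(653,292),(645,458)):print("m",plane(f,*C(*p),.08))
for z in(.014,.018,.024):print("foot",z,plane(f,*C(554,225),z))
print("fin",[plane(f,*C(a,b),.1) for a,b in((90,108),(214,108))])
d=np.array([-.0465,.9989]);
R=lambda u,v:plane(f,u/1.4286-.5,v/1.4286-.5,.034)
print("rail front",R(20,247),R(540,250), "slope")
```

```text
m [0.67166124 0.20959002 0.08      ]
m [0.65982675 0.20890503 0.08      ]
m [0.68375721 0.21056134 0.08      ]
foot 0.014 [0.67362956 0.21047345 0.014     ]
foot 0.018 [0.67226421 0.20952767 0.018     ]
foot 0.024 [0.67021618 0.20810899 0.024     ]
fin [array([0.63220071, 0.13350789, 0.1       ]), array([0.6315088 , 0.14824356, 0.1       ])]
rail front [ 0.61887697 -0.14439411  0.034     ] [0.60352319 0.22905994 0.034     ] slope
```

Fin top centre (0.632, 0.141) at z 0.1 matches the rail middle. The marker plate is at (0.672, 0.2096), so the stop has to slide 67 mm.

>>> move_arm(plan=[[[0,0.14,-0.9,0,0,0],[0,0,-0.9,0,0,0],[0,0,-0.9,0,0,0],[0,0,-0.9,0,0,0],[0,0,-0.9,0,0,0],[0,0,-0.5,0,0,0],[0,0,0,0,0,0]]])

```text
time_s: 2.45
tool_pos: [0.6309, 0.1403, 0.0823]
ee_rot: [-0.002, -0.022, 1.0, -0.001]
ft_force: [0.4, -1.0, 0.3]
gripper_width: 1.002
grip_force: 0.0
```

>>> move_arm(plan=[[[0,0,0,0,0,0],[0,0,0,0,0,0],[0,0,0,0,0,0],[0,0,0,0,0,0],[0,0,0,0,0,0],[0,0,0,0,0,0],[0,0,0,0,0,0],[0,0,0,0,0,0],[0,0,0,0,0,0],[0,0,0,0,0,0]]], hand=-1)

```text
time_s: 3.28
tool_pos: [0.6328, 0.1409, 0.0863]
ee_rot: [0.001, -0.022, 1.0, 0.0]
ft_force: [-1.6, -1.6, 6.1]
gripper_width: 0.181
grip_force: 58.5
```

>>> move_arm(plan=[[[-0.015,0.34,0,0,0,0],[-0.015,0.34,0,0,0,0],[-0.015,0.34,0,0,0,0],[-0.015,0.34,0,0,0,0],[-0.015,0.34,0,0,0,0],[-0.015,0.34,0,0,0,0],[-0.01,0.34,0,0,0,0],[-0.01,0.3,0,0,0,0],[0,0,0,0,0,0],[0,0,0,0,0,0]]])

```text
time_s: 4.12
tool_pos: [0.6297, 0.2077, 0.0863]
ee_rot: [0.0, -0.022, 1.0, -0.0]
ft_force: [-3.1, -2.2, 6.7]
gripper_width: 0.177
grip_force: 59.2
```

>>> move_arm(plan=[[[0,0,0,0,0,0],[0,0,0,0,0,0],[0,0,0,0,0,0],[0,0,0,0,0,0]]])

```text
time_s: 4.45
tool_pos: [0.6297, 0.2077, 0.0863]
ee_rot: [0.0, -0.022, 1.0, -0.0]
ft_force: [-2.8, -2.1, 7.5]
gripper_width: 0.175
grip_force: 59.1
```

Run:
```python
from h import *
f=grab("wrist","w4.png"); g=grab("scene","s4.png"); print(robot.observe()["tool_pos"])
o=np.zeros((600,800,3),np.uint8)
o[:300,:400]=cv2.resize(f["frame"],(400,300))[:,:,::-1]
u,v=proj(f,(.65,.208,.06)).astype(int);print(u,v)
y0,x0=max(0,v-40),max(0,u-55)
c=f["frame"][y0:y0+75,x0:x0+100];o[:300,400:]=cv2.resize(c,(400,300),interpolation=0)[:,:,::-1]
u,v=proj(g,(.65,.208,.06)).astype(int);print(u,v)
c=g["frame"][v-37:v+38,u-50:u+50];o[300:,:400]=cv2.resize(c,(400,300),interpolation=3)[:,:,::-1]
cv2.imwrite("pics/c4.png",o);print(x0,y0)
```

```text
[0.62971323 0.20774005 0.08627666]
285 289
296 289
230 249
```

View pics/c4.png

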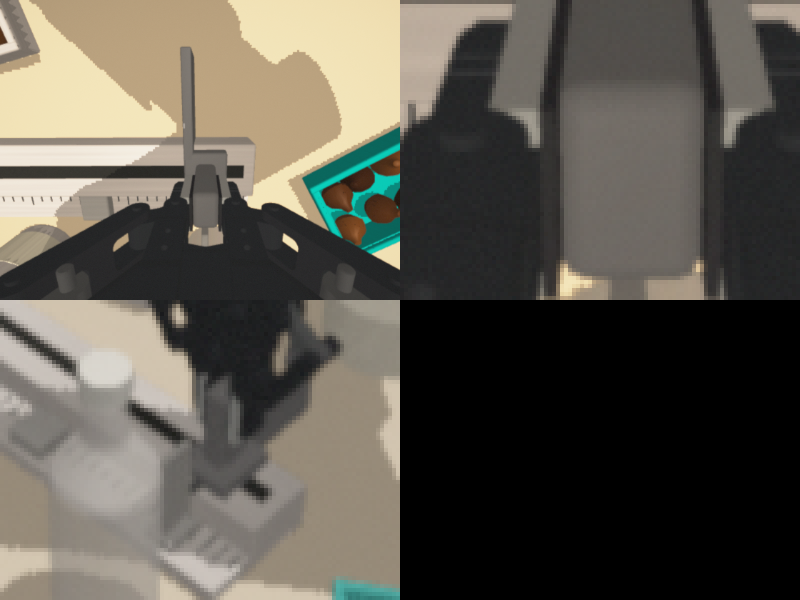

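The wrist view shows the marker's top edge directly behind the fin, both at about column 206 of the quadrant, so they are lined up. Next I release and retreat, then check the clearances for the tray push.

>>> move_arm(plan=[[[0,0,0,0,0,0],[0,0,0,0,0,0],[0,0,0,0,0,0],[0,0,0,0,0,0],[0,0,0,0,0,0],[0,0,0,0,0,0],[0,0,1,0,0,0],[0,0,1,0,0,0],[0,0,1,0,0,0],[0,0,1,0,0,0]]], hand=1)

```text
time_s: 5.38
tool_pos: [0.6296, 0.2079, 0.1863]
ee_rot: [-0.0, -0.022, 1.0, -0.0]
ft_force: [-0.2, -0.1, 0.3]
gripper_width: 1.002
grip_force: 0.0
```

Run:
```python
from h import *
L=lambda n:dict(np.load("pics/"+n+".png.npz"))
s,d=L("scene"),L("side")
print("tin",two(s,(236,184),d,(317,163)));print("pink",plane(s,283,172,.02),plane(d,377,188,.02)," roll",plane(d,288,260,.05))
hsv=cv2.cvtColor(s["frame"],cv2.COLOR_RGB2HSV); m=cv2.inRange(hsv,(165,100,80),(179,255,255))
v,u=np.nonzero(m); k=(abs(u-283)<35)&(abs(v-172)<25); P=np.array([plane(s,a,b,.02) for a,b in zip(u[k],v[k])]); print(P.min(0),P.max(0))
f=grab("wrist","w5.png"); print(robot.observe()["tool_pos"])
for p in ((.629,.208,.1),(.6717,.2096,.08)): print(proj(f,p))
u,v=proj(f,(.65,.208,.09)).astype(int)
cv2.imwrite("pics/c5.png",cv2.resize(f["frame"][v-50:v+50,u-65:u+65],(780,600),interpolation=0)[:,:,::-1]);print(u-65,v-50)
```

```text
tin (array([ 0.45054537, -0.26105617,  0.07002855]), np.float64(0.024163695234003524))
pink [ 0.22985043 -0.25757202  0.02      ] [ 0.22695403 -0.2640354   0.02      ]  roll [0.43643088 0.17760297 0.05      ]
[ 0.17327039 -0.32646325  0.02      ] [ 0.29281646 -0.18997826  0.02      ]
[0.63205376 0.2088004  0.19239001]
[287.08374559 223.06186494]
[286.73851649 263.37643269]
220 194
```

View pics/c5.png

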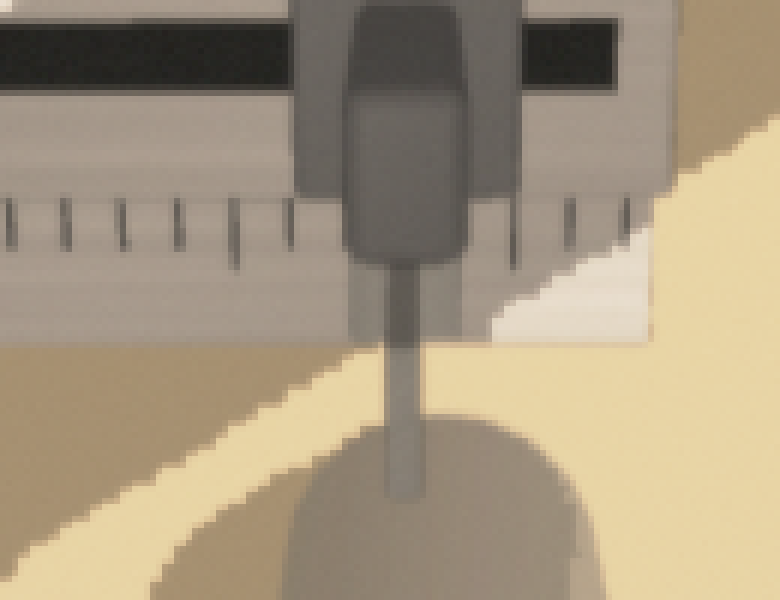

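The fin (column 406) and marker (column 405) line up seen from above. Next is moving in front of the tray.

>>> move_arm(plan=[[[-0.86,-0.95,0,0,0,0],[-0.86,-0.95,0,0,0,0],[-0.86,-0.95,0,0,0,0],[-0.86,-0.95,0,0,0,0],[-0.86,-0.95,0,0,0,0],[-0.86,-0.95,0,0,0,0],[-0.86,-0.95,0,0,0,0],[-0.86,-0.95,0,0,0,0],[-0.86,-0.95,0,0,0,0],[-0.86,-0.95,0,0,0,0]]])

```text
time_s: 6.27
tool_pos: [0.4135, -0.0305, 0.1853]
ee_rot: [0.0, -0.022, 1.0, 0.0]
ft_force: [1.4, -1.3, 0.4]
gripper_width: 0.998
grip_force: 0.0
```

>>> move_arm(plan=[[[0,0,-0.7,0,0,0],[0,0,-0.7,0,0,0],[0,0,-0.7,0,0,0],[0,0,-0.7,0,0,0],[0,0,-0.7,0,0,0],[0,0,-0.7,0,0,0],[0,0,-0.7,0,0,0],[0,0,-0.7,0,0,0],[0,0,-0.7,0,0,0],[0,0,-0.4,0,0,0]]])

```text
time_s: 7.1
tool_pos: [0.4142, -0.0297, 0.0164]
ee_rot: [-0.001, -0.022, 1.0, -0.0]
ft_force: [0.5, -0.6, 0.4]
gripper_width: 1.003
grip_force: 0.0
```

>>> move_arm(plan=[[[0.3,0.013,0,0,0,0],[0.3,0.013,0,0,0,0],[0.3,0.013,0,0,0,0],[0.3,0.013,0,0,0,0],[0.3,0.013,0,0,0,0],[0.3,0.013,0,0,0,0],[0.3,0.013,0,0,0,0],[0.3,0.013,0,0,0,0],[0.3,0.013,0,0,0,0],[0.3,0.013,0,0,0,0]]])

```text
time_s: 7.93
tool_pos: [0.4902, -0.0264, 0.0178]
ee_rot: [-0.0, -0.022, 1.0, -0.0]
ft_force: [-1.6, -0.9, 1.9]
gripper_width: 1.0
grip_force: 1.1
```

>>> move_arm(plan=[[[0.13,0,0,0,0,0],[0.13,0,0,0,0,0],[0.13,0,0,0,0,0],[0.1,0,0,0,0,0],[0,0,0,0,0,0]]])

```text
time_s: 8.35
tool_pos: [0.5027, -0.0262, 0.0178]
ee_rot: [0.0, -0.022, 1.0, 0.0]
ft_force: [1.0, -0.2, -0.2]
gripper_width: 1.0
grip_force: 0.0
```

Run:
```python
from h import *
f=grab("wrist","w6.png"); s=robot.observe();print(s["tool_pos"],s["ft_force"])
a=f["frame"];cv2.imwrite("pics/w6.png",a[:,:,::-1])
```

```text
[ 0.50248766 -0.02615119  0.01782683] [-1.21694061 -0.55341174  0.03125139]
```

View pics/w6.png

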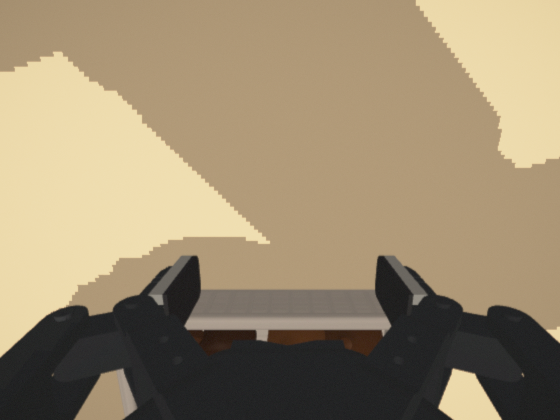

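The tray's front wall is square against both pads, spanning columns 185–395 at row 318. I'll push on to contact with the fence.

>>> move_arm(plan=[[[0.06,0,0,0,0,0],[0.06,0,0,0,0,0],[0,0,0,0,0,0]]])

```text
time_s: 8.65
tool_pos: [0.505, -0.0263, 0.0178]
ee_rot: [-0.0, -0.022, 1.0, -0.0]
ft_force: [-1.1, -1.0, -0.1]
gripper_width: 1.0
grip_force: 0.4
```

>>> move_arm(plan=[[[0.06,0,0,0,0,0],[0.04,0,0,0,0,0],[0,0,0,0,0,0]]])

```text
time_s: 8.9
tool_pos: [0.5058, -0.0266, 0.0175]
ee_rot: [-0.002, -0.022, 1.0, -0.0]
ft_force: [-6.4, 0.5, 4.6]
gripper_width: 1.0
grip_force: 3.2
```

>>> move_arm(plan=[[[-0.4,0,0,0,0,0],[-0.4,0,0,0,0,0],[0,0,1,0,0,0],[0,0,1,0,0,0],[0,0,1,0,0,0],[0,0,1,0,0,0],[0,0,1,0,0,0],[0,0,1,0,0,0],[0,0,0.9,0,0,0],[0,0,0,0,0,0]]])

```text
time_s: 9.73
tool_pos: [0.4894, -0.0258, 0.195]
ee_rot: [0.004, -0.022, 1.0, 0.001]
ft_force: [-0.1, 0.2, 0.8]
gripper_width: 0.999
grip_force: 0.0
```

>>> move_arm(plan=[[[0.72,-0.79,0,0,0,0],[0.72,-0.79,0,0,0,0],[0.72,-0.79,0,0,0,0],[0.72,-0.79,0,0,0,0],[0.72,-0.79,0,0,0,0],[0.72,-0.79,0,0,0,0],[0.72,-0.79,0,0,0,0],[0.72,-0.79,0,0,0,0],[0.72,-0.79,0,0,0,0],[0,0,0,0,0,0]]])

```text
time_s: 10.57
tool_pos: [0.6512, -0.2068, 0.1887]
ee_rot: [-0.0, -0.021, 1.0, -0.0]
ft_force: [0.8, 0.1, -0.1]
gripper_width: 1.005
grip_force: 0.0
```

Run:
```python
from h import *
f=grab("wrist","w7.png"); print(robot.observe()["tool_pos"],proj(f,(.647,-.203,.081)))
np.savez("pics/w7.npz",**{k:f[k] for k in("K","T","frame")})
cv2.imwrite("pics/c7.png",cv2.resize(f["frame"],(800,600),interpolation=3)[:,:,::-1])
```

```text
[ 0.64984581 -0.20543838  0.188621  ] [291.8879311  211.12158614]
```

View pics/c7.png

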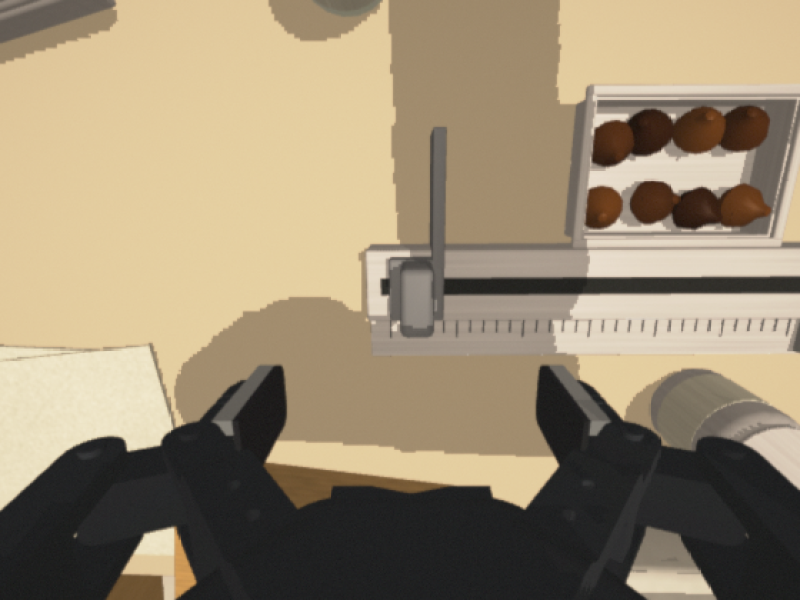

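The block grip is at view (417,300), matching the predicted (0.647, −0.203). The tray is flush with the rail.

>>> move_arm(plan=[[[-0.1,0.1,-0.8,0,0,0],[0,0,-0.8,0,0,0],[0,0,-0.8,0,0,0],[0,0,-0.8,0,0,0],[0,0,-0.8,0,0,0],[0,0,-0.8,0,0,0],[0,0,0,0,0,0],[0,0,0,0,0,0]]])

```text
time_s: 11.28
tool_pos: [0.6458, -0.2009, 0.0695]
ee_rot: [-0.001, -0.022, 1.0, 0.0]
ft_force: [-0.3, 0.3, 1.2]
gripper_width: 0.998
grip_force: 0.0
```

>>> move_arm(plan=[[[0,0,0,0,0,0],[0,0,0,0,0,0],[0,0,0,0,0,0],[0,0,0,0,0,0],[0,0,0,0,0,0],[0,0,0,0,0,0],[0,0,0,0,0,0],[0,0,0,0,0,0],[0,0,0,0,0,0],[0,0,0,0,0,0]]], hand=-1)

```text
time_s: 12.12
tool_pos: [0.6473, -0.2017, 0.0712]
ee_rot: [0.0, -0.022, 1.0, -0.0]
ft_force: [-1.3, 0.2, 6.6]
gripper_width: 0.223
grip_force: 58.5
```

>>> move_arm(plan=[[[-0.017,0.4,0,0,0,0],[-0.017,0.4,0,0,0,0],[-0.017,0.4,0,0,0,0],[-0.017,0.4,0,0,0,0],[-0.017,0.4,0,0,0,0],[-0.017,0.4,0,0,0,0],[-0.017,0.4,0,0,0,0],[-0.017,0.4,0,0,0,0],[-0.017,0.4,0,0,0,0],[-0.017,0.4,0,0,0,0]]])

```text
time_s: 12.95
tool_pos: [0.6426, -0.1021, 0.0712]
ee_rot: [0.0, -0.022, 1.0, -0.001]
ft_force: [-2.9, -5.8, 6.4]
gripper_width: 0.228
grip_force: 59.2
```

>>> move_arm(plan=[[[-0.017,0.4,0,0,0,0],[-0.017,0.4,0,0,0,0],[-0.017,0.4,0,0,0,0],[-0.017,0.4,0,0,0,0],[-0.017,0.4,0,0,0,0],[-0.017,0.4,0,0,0,0],[-0.017,0.4,0,0,0,0],[-0.017,0.4,0,0,0,0],[-0.017,0.4,0,0,0,0],[-0.017,0.4,0,0,0,0]]])

```text
time_s: 13.78
tool_pos: [0.6379, -0.0022, 0.0712]
ee_rot: [-0.0, -0.022, 1.0, -0.001]
ft_force: [-3.3, -4.8, 8.4]
gripper_width: 0.22
grip_force: 59.5
```

>>> move_arm(plan=[[[-0.01,0.2,0,0,0,0],[-0.01,0.2,0,0,0,0],[-0.01,0.2,0,0,0,0],[-0.01,0.2,0,0,0,0],[-0.01,0.2,0,0,0,0],[0,0.1,0,0,0,0],[0,0.1,0,0,0,0],[0,0,0,0,0,0],[0,0,0,0,0,0]]])

```text
time_s: 14.53
tool_pos: [0.6365, 0.0279, 0.0712]
ee_rot: [-0.001, -0.022, 1.0, -0.0]
ft_force: [-4.6, -2.0, 9.0]
gripper_width: 0.223
grip_force: 59.7
```

>>> move_arm(plan=[[[0,0.04,0,0,0,0],[0,0.04,0,0,0,0],[0,0,0,0,0,0],[0,0,0,0,0,0]]])

```text
time_s: 14.87
tool_pos: [0.6365, 0.0295, 0.0712]
ee_rot: [-0.001, -0.022, 1.0, -0.001]
ft_force: [-4.6, -2.9, 9.5]
gripper_width: 0.222
grip_force: 59.7
```

>>> move_arm(plan=[[[0,0.04,0,0,0,0],[0,0,0,0,0,0],[0,0,0,0,0,0]]])

```text
time_s: 15.12
tool_pos: [0.6364, 0.0304, 0.0712]
ee_rot: [-0.001, -0.022, 1.0, -0.001]
ft_force: [-5.0, -3.8, 9.5]
gripper_width: 0.222
grip_force: 59.7
```

Run:
```python
from h import *
f=grab("wrist","w8.png"); g=grab("scene","s8.png"); d=grab("side","d8.png"); print(robot.observe()["tool_pos"])
o=np.zeros((600,800,3),np.uint8)
o[:300,:400]=cv2.resize(f["frame"],(400,300),interpolation=3)[:,:,::-1]
o[:300,400:]=cv2.resize(f["frame"][100:235,240:420],(400,300),interpolation=0)[:,:,::-1]
for i,h in enumerate((g,d)):
    u,v=proj(h,(.6,.12,.04)).astype(int)
    o[300:,400*i:400*i+400]=cv2.resize(h["frame"][v-45:v+45,u-60:u+60],(400,300),interpolation=3)[:,:,::-1]
cv2.imwrite("pics/c8.png",o)
```

```text
[0.63641878 0.03046387 0.07114689]
```

View pics/c8.png

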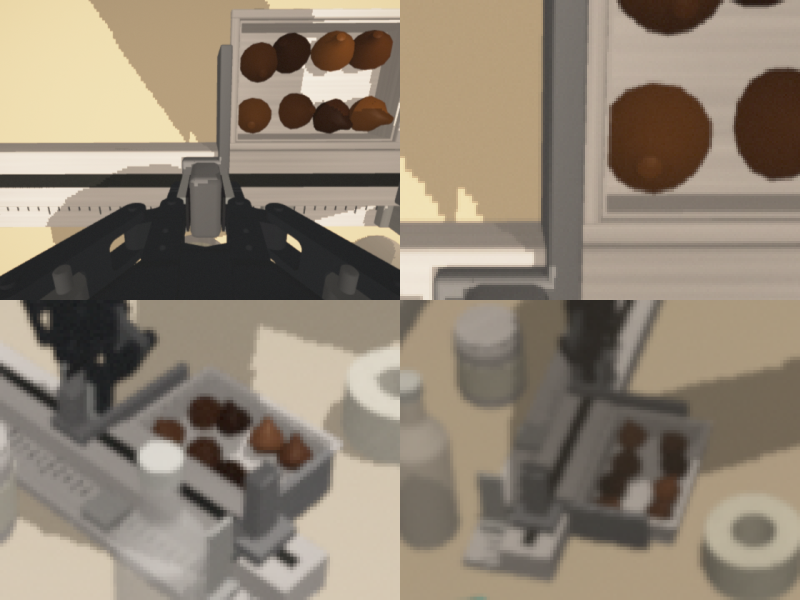

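The tray is flat on the fence and flush with the pusher blade, and the stop blade is almost touching. I'll nudge in about the last 1.5 mm.

>>> move_arm(plan=[[[0,0.03,0,0,0,0],[0,0,0,0,0,0],[0,0,0,0,0,0]]])

```text
time_s: 15.52
tool_pos: [0.6364, 0.0312, 0.0712]
ee_rot: [-0.001, -0.022, 1.0, -0.001]
ft_force: [-4.7, -4.4, 9.0]
gripper_width: 0.22
grip_force: 59.7
```

>>> move_arm(plan=[[[0,0.03,0,0,0,0],[0,0,0,0,0,0],[0,0,0,0,0,0]]])

```text
time_s: 15.77
tool_pos: [0.6363, 0.0319, 0.0711]
ee_rot: [-0.001, -0.022, 1.0, -0.001]
ft_force: [-5.3, -3.9, 9.6]
gripper_width: 0.225
grip_force: 59.7
```

>>> move_arm(plan=[[[0,0.03,0,0,0,0],[0,0,0,0,0,0],[0,0,0,0,0,0]]])

```text
time_s: 16.02
tool_pos: [0.6363, 0.032, 0.0711]
ee_rot: [-0.001, -0.022, 1.0, -0.001]
ft_force: [-4.7, -8.8, 9.4]
gripper_width: 0.221
grip_force: 59.7
```

>>> move_arm(plan=[[[0,0,0,0,0,0],[0,0,0,0,0,0],[0,0,0,0,0,0],[0,0,0,0,0,0],[0,0,0,0,0,0],[0,0,0,0,0,0],[0,0,1,0,0,0],[0,0,1,0,0,0],[0,0,1,0,0,0],[0,0,1,0,0,0]]], hand=1)

```text
time_s: 16.85
tool_pos: [0.6371, 0.0338, 0.1713]
ee_rot: [-0.0, -0.022, 1.0, -0.0]
ft_force: [0.5, -0.9, -0.9]
gripper_width: 1.003
grip_force: 0.0
```

>>> move_arm(plan=[[[-0.9,0.9,0.5,0,0,0],[-0.9,0.9,0.5,0,0,0],[-0.5,0.9,0.5,0,0,0],[0,0.2,0.5,0,0,0],[0,0,0.5,0,0,0],[0,0,0,0,0,0],[0,0,0,0,0,0]]])

```text
time_s: 17.43
tool_pos: [0.5799, 0.1067, 0.2333]
ee_rot: [0.001, -0.022, 1.0, 0.0]
ft_force: [-0.3, -0.4, -1.0]
gripper_width: 1.007
grip_force: 0.0
```

Run:
```python
from h import *
f=grab("wrist","w9.png"); print(robot.observe()["tool_pos"])
np.savez("pics/w9.npz",**{k:f[k] for k in("K","T","frame")})
cv2.imwrite("pics/c9.png",cv2.resize(f["frame"],(800,600),interpolation=3)[:,:,::-1])
```

```text
[0.57950446 0.10626101 0.23238161]
```

View pics/c9.png

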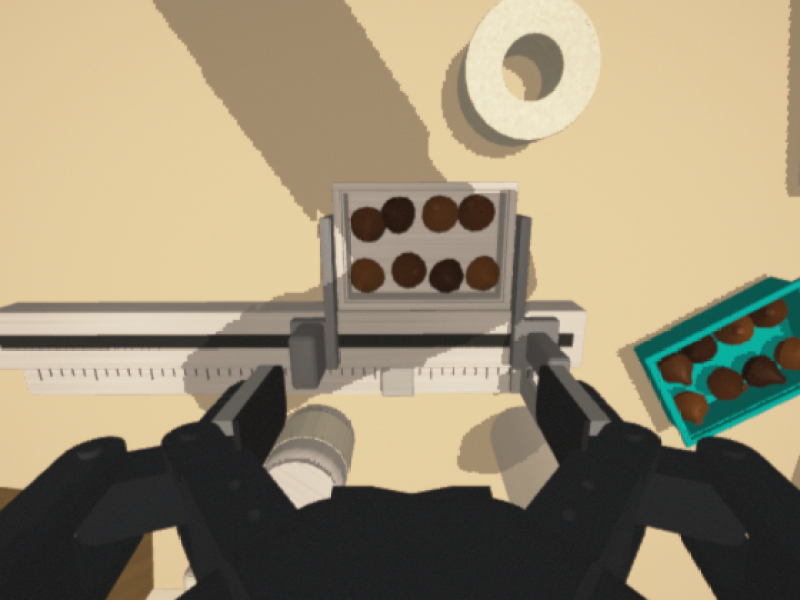

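The tray is flush with the rail (rim edge at rows 300–305 along it) and held between both blades. The contact position, 176 mm from the stop grip, matches the geometry, so I'm handing in.

```bash
python3 -c "
from plant import robot
print(robot.hand_in())"
```

```text
the job is handed in; nothing more can be done
None
```

I handed the job in: the stop is lined up with the tall marker and the tray is snug between the rail, stop and pusher with no bystander touched, but no verdict came back, and I viewed 12 pictures against the limit of 10.

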